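# Cap the reagent canisters by trial fit

### The arm

A 6-joint arm with a two-finger parallel gripper is mounted at the origin on the work surface. World frame = base frame: x ahead of the robot, y to its left, z up, the work surface at z = 0. Lengths are in m, angles in rad, forces in N, time in s.
With the tool pointing down it reaches from about 0.35 to 0.975 m from the base axis. Payload 4.9 kg.
Tool frame: the origin (TCP) lies at the very end of the fingers, on their centre line; the grasp point (between the pads) lies 19 mm behind it; z points along the fingers, x is the direction in which the jaws open and shut, and the axes are right-handed (so a half turn about z gives the same grasp; the last joint's range is limited). The gripper opens to 85 mm and grips with 20 to 120 N. Pads are 22 mm wide; open, the fingers measure 114 mm over their backs; the gripper's body (76 mm by 85 mm) begins 54 mm behind the grasp point. The pads swing forward as they close: fully open they stand 13 mm farther back than shut.
Start: joints at [1.083, 0.053, 1.613, -0, 1.476, -0.119], TCP at [0.225, 0.583, 0.231] pointing down, gripper open.
Joint ranges: [-3.01, 3.01], [-1.01, 2.22], [0.06, 2.58], [-1.02, 4.17], [0.09, 2.62], [-3.14, 3.14]. Speed limits (rad/s): [2.57, 2.57, 3.14, 3.14, 3.14, 3.14].

### API

Orientations are given as a rotation vector (axis times angle).
In Python, from station import ctrl gives the robot as it stands.
- The arm moves only by the shell command python3 -m handwheel 'ROWS' [OPENING] [FORCE]. ROWS is a JSON object of lists of equal length, an entry for each row: "offset": the shift along the world's x, y, z in units of 40 mm (1.0 is 40 mm), a list of three; "roll": the turn about the world's z in units of 6 degrees (1.0 is 6 degrees). A call has exactly 10 rows; each row is the pose to reach, as a shift and turn from the pose commanded when the call began; what a row does not reach only later rows make up. A row lasts 1/10 s, in which the tool goes at most 50 mm and 8.59 degrees, less where a joint would pass 70% of its speed; a pose out of reach is approached as far as the arm can. A call with a gripper value outside its range is refused whole. OPENING is the finger opening in mm, from 0 to 85.4, set as the call begins (- or left out, the last holds). The fingers move at their own pace and stop on an object; FORCE is the grip in N (left out, the last holds). Time passes only in rows, so rows that repeat a pose let the fingers close, or fill a call up. It gives the time, the measured TCP pose, the force and the opening at its end, in the units of the state.
- ctrl.get_obs(): the state, without advancing time (a new reading comes with each control period).
- ctrl.get_image(name): name is "scene" or "top"; returns a dict with "img" (480x640x3 uint8, red, green, blue), "fx", "fy", "cx", "cy" (pixels), "T" (4x4, takes a point from camera to world coordinates). Camera axes: x right, y down, z forward; pixel columns grow to the right and rows downward; lengths in m; the calibration is good to about 2 mm. A picture is of the moment at which its call begins. There is no depth.
- ctrl.finish_job(): hands the job in, once; it reports no verdict.
The state is a dict: "t": time; "q": joint angles; "dq": joint speeds; "effort": joint torques, N m; "tool_pos": TCP position; "tool_rot": TCP orientation; "contact_force": force on the tool from outside, world axes, zero at the start; "wrist_torque": the same for the moment, N m; "opening": finger opening in m.
Only numpy, scipy, OpenCV 4.12 (cv2) and the standard library are available. Lean on these libraries where they do the work, as an engineer would, in place of code of your own. Each camera call takes 0.05 s, during which the arm holds its last target.

### The job

Close the two open reagent canisters in the sloping bay with the two blue caps. The caps look alike but differ slightly inside and each goes fully home on only one canister, so try the fit and, if a cap stands proud, move it to the other canister; finish with both caps fully home and let go, and leave the bottle, beaker and box where they stand.

Things in the scene. Friction and masses are not known exactly. Their poses are not given: they have to be found in the camera images.
- cap_1_mid (a point): centre (36 mm above the underside) of one blue cap, z axis out of its stem. It starts upright on the bench, open side down. 72 mm high: skirt 60 mm across, 30 mm high; above it a round grip stem 34 mm across, from 6 mm below this point to 36 mm above. Inside: a socket 22 mm deep round a plug 14 mm long, both with a tapered lead-in. About 90 g. Which canister it fits is not known and changes
- cap_2_mid (a point): the same point of the other blue cap, outside identical. One cap fits the narrower neck, the other the wider, with about 1.5 mm play all round
- mouth_left (a point): centre of the rim of the canister in the bay's left place (+y side). z axis: out of the mouth along the canister's axis, 30 degrees from vertical towards the robot; y: along the row. Neck 42 or 48 mm across (the other place has the other size), rim 55 mm out of the deck. Fully home, a cap's centre is 14 mm beyond the rim on this axis; a wrong cap stops 10 to 20 mm short
- mouth_right (a point): the same for the canister in the bay's right place, 150 mm from the left one; both canisters are fixed
- bay: the fixed white and grey wedge-shaped bay, 140 mm deep, 340 mm wide; its deck slopes down towards the robot, from about 125 mm high at the back to 45 mm at the front. Origin under its centre on the bench, x axis away from the robot at yaw 0, y along the row of canisters
- bottle: bystander: loose amber bottle with a white cap, 68 mm across, 150 mm high, origin under its centre
- beaker: bystander: loose green glass beaker, 68 mm across, 75 mm high, origin under its centre
- swab_box: bystander: loose open cardboard box 90 x 140 x 50 mm, origin under its centre
Things that resemble listed ones, but are neither listed nor needed, are in the scene too. What is shaped like the part that bears cap_2_mid but pink is not meant.

How it is judged:
By the outcome, as a careful person would: the job done as asked, in the order asked, and still so for the second after the job is handed in, with the robot touching nothing.
It also fails if it takes over 62 s, if anything falls off the work surface, if the arm or the gripper's body presses on something with over 40 N, if the wrist force passes 120 N, or if a joint passes its speed limit or range.

## Working session

There is one attempt and no reset: what is moved stays moved. The work goes in short steps, Python scripts to look and compute and a shell command to move; the robot and the scene stay as the last step left them, time stands still between calls to the robot, and variables do not carry over. Pictures are saved under pics/ and viewed, and the job is handed in when it is done.

```bash
ls; mkdir -p pics; python3 - <<'E'
from station import ctrl
import cv2,numpy as np
o=ctrl.get_obs()
for k,v in o.items(): print(k,np.round(v,3))
for n in("scene","top"):
    d=ctrl.get_image(n); cv2.imwrite(f"pics/{n}0.png",d["img"][:,:,::-1]); print(n,d["fx"],d["fy"],d["cx"],d["cy"],np.round(d["T"],4).tolist())
E
```

```text
pics
t 0.0
q [ 1.083  0.053  1.614  0.     1.476 -0.119]
dq [-0.    -0.001  0.     0.    -0.001  0.   ]
effort [-1.0000e-03 -3.9368e+01 -3.7017e+01 -0.0000e+00  7.0000e-03  0.0000e+00]
tool_pos [0.225 0.582 0.23 ]
tool_rot [ 2.59   1.776 -0.003]
contact_force [ 0.321 -0.447 -0.755]
wrist_torque [ 0.053 -0.015  0.004]
opening 0.086
scene 497.383494062593 497.383494062593 310.9990276948821 246.5744990406912 [[0.1948, 0.7449, -0.6381, 1.229], [0.9808, -0.1479, 0.1268, -0.09], [0.0001, -0.6506, -0.7594, 0.9439], [0.0, 0.0, 0.0, 1.0]]
top 507.41737668965425 507.41737668965425 317.99665553615984 245.55426996686512 [[-0.014, -0.9923, 0.1233, 0.4021], [-0.9998, 0.0123, -0.0143, 0.0434], [0.0127, -0.1234, -0.9923, 1.2602], [0.0, 0.0, 0.0, 1.0]]
```

View pics/scene0.png

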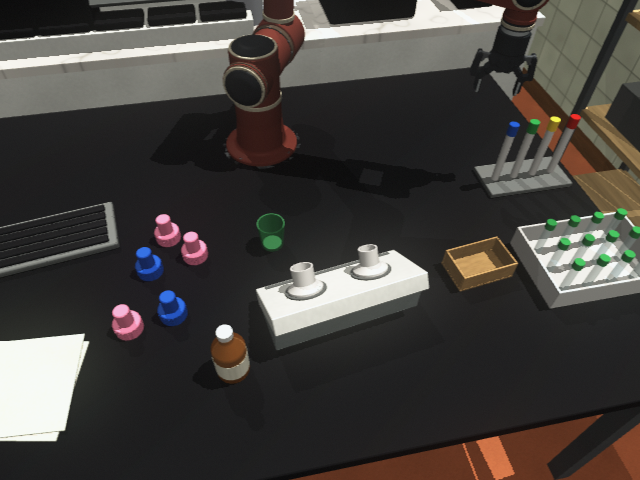

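View pics/top0.png

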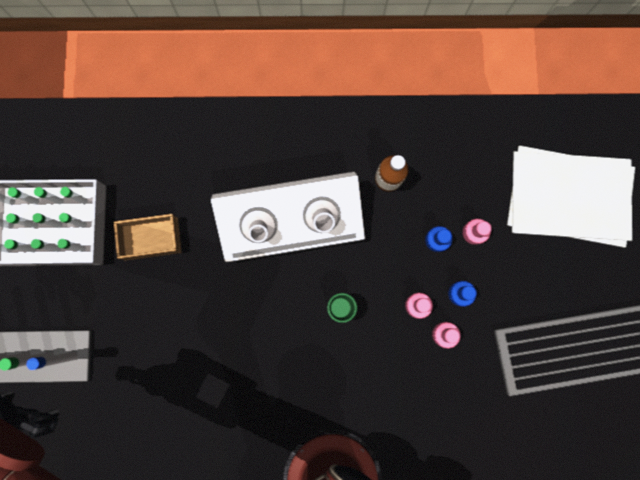

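```bash
cat > h.py <<'E'
import numpy as np,cv2
from station import ctrl
def ray(d,u,v):
    T=np.array(d["T"]); r=T[:3,:3]@np.array([(u-d["cx"])/d["fx"],(v-d["cy"])/d["fy"],1.]); return T[:3,3],r/np.linalg.norm(r)
def onz(d,u,v,z):
    o,r=ray(d,u,v); return o+r*(z-o[2])/r[2]
def tri(d1,p1,d2,p2):
    o1,r1=ray(d1,*p1);o2,r2=ray(d2,*p2)
    s=np.linalg.lstsq(np.c_[r1,-r2],o2-o1,rcond=None)[0]
    a=o1+r1*s[0];b=o2+r2*s[1]; return (a+b)/2,np.linalg.norm(a-b)
def proj(d,P):
    T=np.array(d["T"]);p=T[:3,:3].T@(np.array(P)-T[:3,3]); return np.array([d["fx"]*p[0]/p[2]+d["cx"],d["fy"]*p[1]/p[2]+d["cy"]])
def crop(d,name,u,v,w,h,k):
    im=d["img"][v:v+h,u:u+w,::-1]; cv2.imwrite("pics/"+name,cv2.resize(im,None,fx=k,fy=k,interpolation=cv2.INTER_CUBIC))
E
python3 - <<'E'
from h import *
s=ctrl.get_image("scene");t=ctrl.get_image("top")
np.save("s.npy",s,allow_pickle=True);np.save("t.npy",t,allow_pickle=True)
for n,d in(("s",s),("t",t)):
    hsv=cv2.cvtColor(d["img"],cv2.COLOR_RGB2HSV)
    m=cv2.inRange(hsv,(105,150,60),(130,255,255))
    N,L,S,C=cv2.connectedComponentsWithStats(m)
    for i in range(1,N):
        if S[i][4]>30: print(n,S[i],C[i].round(1))
crop(t,"tb.png",200,165,180,105,4)
crop(s,"sb.png",250,225,190,120,4)
crop(t,"tc.png",390,200,120,160,4)
E
```

```text
s [507 121  13  16 140] [512.8 128.3]
s [135 247  29  34 723] [147.9 264.5]
s [157 290  31  36 810] [171.3 308.5]
t [425 226  28  26 565] [438.5 238.6]
t [448 281  29  26 586] [462.3 293.4]
t [ 27 358  15  12 125] [ 33.1 363.2]
```

View pics/tb.png

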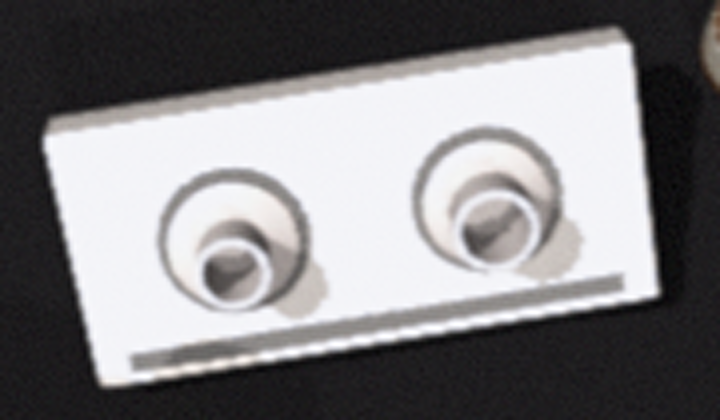

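View pics/sb.png

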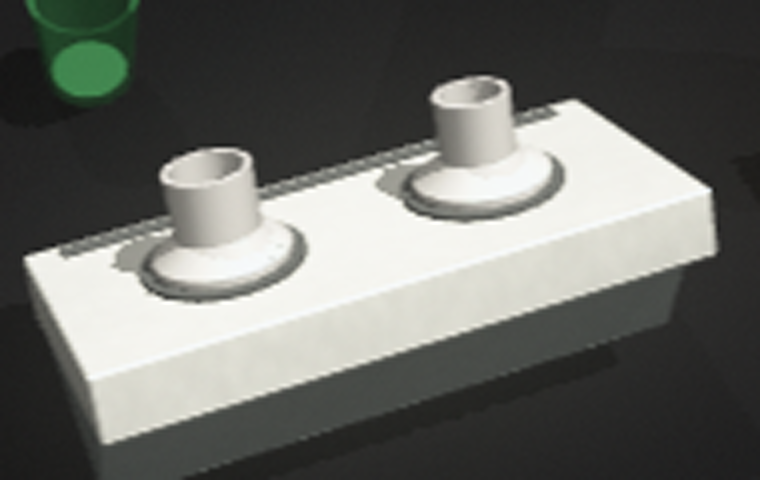

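View pics/tc.png

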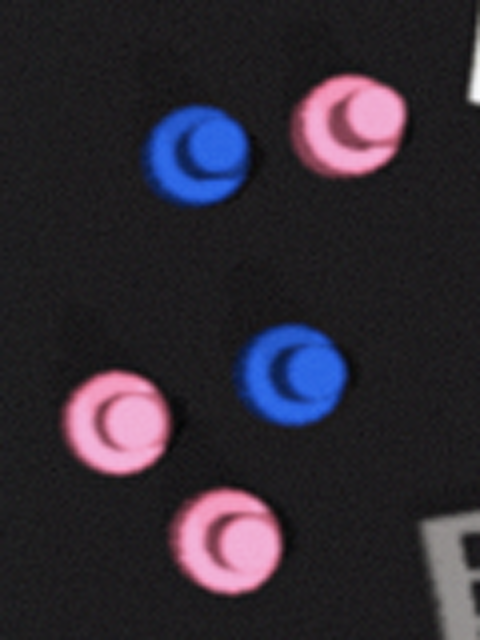

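```bash
cat > m.py <<'E'
from h import *
s=np.load("s.npy",allow_pickle=True).item();t=np.load("t.npy",allow_pickle=True).item()
f=lambda u0,v0,u,v:(u0+(u+.5)/4-.5,v0+(v+.5)/4-.5)
L,e=tri(t,f(200,165,234,272),s,f(250,225,471,92));print("L",L.round(4),e)
R,e=tri(t,f(200,165,497,230),s,f(250,225,206,167));print("R",R.round(4),e, np.linalg.norm(L-R), np.degrees(np.arctan2(*(-(L-R)[:2]*[1,-1])[::1])))
# caps: stem top
for n,p in(("A",f(390,200,219,145)),("B",f(390,200,316,371))):
    print(n,onz(t,*p,.072).round(4))
# skirt from blue blob: bright top-of-stem by scene
for n,d in(("s",s),("t",t)):
    hsv=cv2.cvtColor(d["img"],cv2.COLOR_RGB2HSV)
    m=cv2.inRange(hsv,(105,150,60),(130,255,255))
crop(s,"sc.png",100,200,120,150,4)
E
python3 m.py
```

```text
L [0.5734 0.1623 0.1324] 0.002454727181005362
R [0.5955 0.014  0.1317] 0.0018055015713532338 0.14988787943147713 8.483332651769755
A [ 0.5691 -0.2739  0.072 ]
B [ 0.4349 -0.3249  0.072 ]
```

```bash
python3 - <<'E'
from h import *
from scipy.spatial.transform import Rotation as Ro
s=np.load("s.npy",allow_pickle=True).item();t=np.load("t.npy",allow_pickle=True).item()
o=ctrl.get_obs(); print(Ro.from_rotvec(o["tool_rot"]).as_matrix().round(3))
# bay deck edges in top: 4 corners of the white
hsv=cv2.cvtColor(t["img"],cv2.COLOR_RGB2HSV)
m=cv2.inRange(hsv,(0,0,120),(179,60,255)); m[:, :205]=0;m[:,370:]=0;m[:165]=0;m[270:]=0
c=max(cv2.findContours(m,0,1)[0],key=cv2.contourArea); print(cv2.minAreaRect(c),cv2.approxPolyDP(c,6,True)[:,0].tolist())
E
```

```text
[[ 0.36   0.933 -0.001]
 [ 0.933 -0.36  -0.001]
 [-0.001 -0.    -1.   ]]
((288.5310974121094, 216.7623748779297), (68.79210662841797, 148.62493896484375), 80.7538833618164) [[357, 176], [213, 195], [224, 259], [363, 239]]
```

View pics/sc.png

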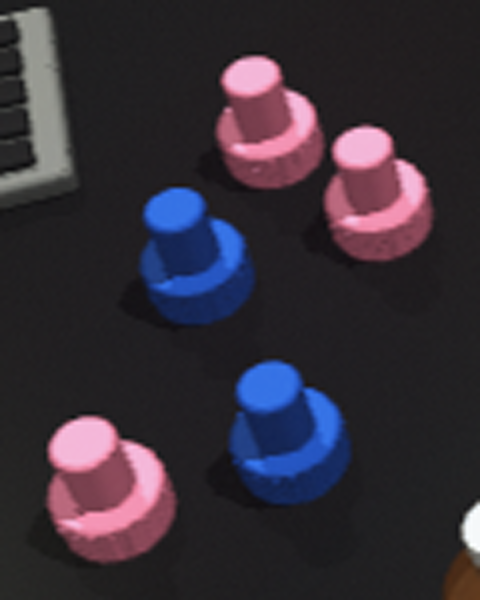

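```bash
cat >> m.py <<'E'
for n,p,q in(("A",f(390,200,219,145),f(100,200,270,387)),("B",f(390,200,316,371),f(100,200,175,210))):
    print(n,tri(t,p,s,q)); print(onz(s,*q,.072))
o=ctrl.get_obs(); print(o["tool_pos"],o["t"])
E
python3 m.py
```

```text
L [0.5734 0.1623 0.1324] 0.002454727181005362
R [0.5955 0.014  0.1317] 0.0018055015713532338 0.14988787943147713 8.483332651769755
A [ 0.5691 -0.2739  0.072 ]
B [ 0.4349 -0.3249  0.072 ]
A (array([ 0.56979819, -0.27381143,  0.06754314]), np.float64(0.002562847806813978))
[ 0.57347062 -0.27157841  0.072     ]
B (array([ 0.43496246, -0.32515944,  0.06884977]), np.float64(0.0014146641050512534))
[ 0.43803972 -0.32358438  0.072     ]
[0.22511141 0.5826279  0.23050339] 0.2
```

```bash
python3 -m handwheel '{"offset":[[1,-2.4,0],[2,-4.8,0],[3,-7.2,0],[4,-9.6,0],[4.8,-12,0],[4.8,-12,0],[4.8,-12,0],[4.8,-12,0],[4.8,-12,0],[4.8,-12,0]],"roll":[1,2,3,4,4.9,4.9,4.9,4.9,4.9,4.9]}' 60
```

```text
t: 1.2
tool_pos: [0.4113, 0.1169, 0.2314]
tool_rot: [2.055, 2.376, 0.001]
contact_force: [1.4, -0.3, 0.0]
opening: 0.0599
```

```bash
python3 -m handwheel '{"offset":[[0.5,-1.2,0],[1,-2.4,0],[1.5,-3.6,0],[2,-4.8,-0.5],[2.5,-6,-1],[3,-7.2,-1.5],[3.4,-8.4,-2],[3.85,-9.4,-2],[3.85,-9.4,-2],[3.85,-9.4,-2]],"roll":[0,0,0,0,0,0,0,0,0,0]}' 60; python3 - <<'E'
from h import *
d=ctrl.get_image("top");crop(d,"t1.png",390,180,140,140,4);print(ctrl.get_obs()["tool_pos"])
d=ctrl.get_image("scene");crop(d,"s1.png",90,150,180,160,4)
E
```

```text
t: 2.2
tool_pos: [0.565, -0.2596, 0.15]
tool_rot: [-2.058, -2.371, 0.001]
contact_force: [0.2, 0.7, -0.4]
opening: 0.0599
[ 0.5648483  -0.25793908  0.15044751]
```

View pics/s1.png

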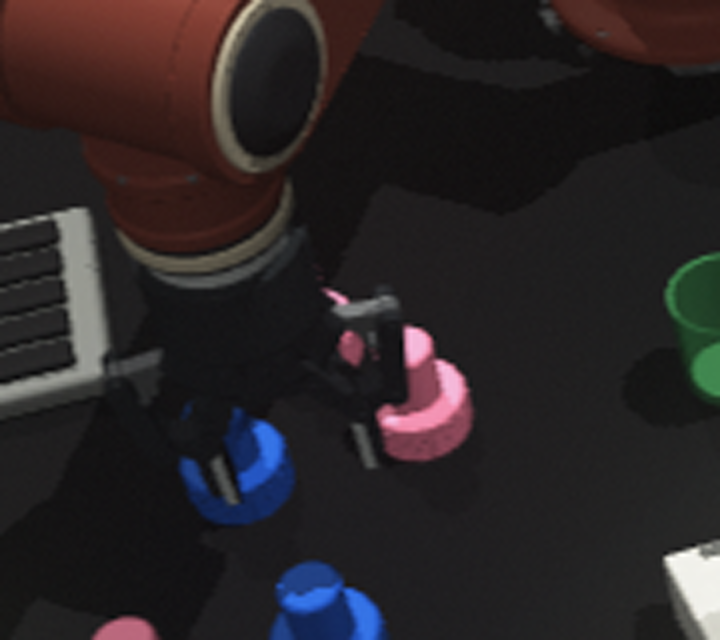

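```bash
python3 - <<'E'
from h import *
s=np.load("s.npy",allow_pickle=True).item()
for P in [(.565,-.258,.15),(.565,-.258,.145)]: print((proj(s,P)-[90,150])*4)
E
```

```text
[301.77124501 478.93105566]
[303.96143863 484.99625728]
```

```bash
python3 -m handwheel '{"offset":[[0.15,-0.36,0],[0.15,-0.36,0],[0.15,-0.36,-0.5],[0.15,-0.36,-1],[0.15,-0.36,-1.5],[0.15,-0.36,-2],[0.15,-0.36,-2.4],[0.15,-0.36,-2.7],[0.15,-0.36,-2.83],[0.15,-0.36,-2.83]],"roll":[0,0,0,0,0,0,0,0,0,0]}' 60; python3 - <<'E'
from h import *
d=ctrl.get_image("top");crop(d,"t2.png",390,180,140,140,4);print(ctrl.get_obs()["tool_pos"])
d=ctrl.get_image("scene");crop(d,"s2.png",110,230,140,140,5)
E
```

```text
t: 3.3
tool_pos: [0.5709, -0.2713, 0.0375]
tool_rot: [-2.055, -2.375, 0.0]
contact_force: [0.4, 0.6, -0.0]
opening: 0.0602
[ 0.57139567 -0.27167414  0.03842695]
```

View pics/s2.png

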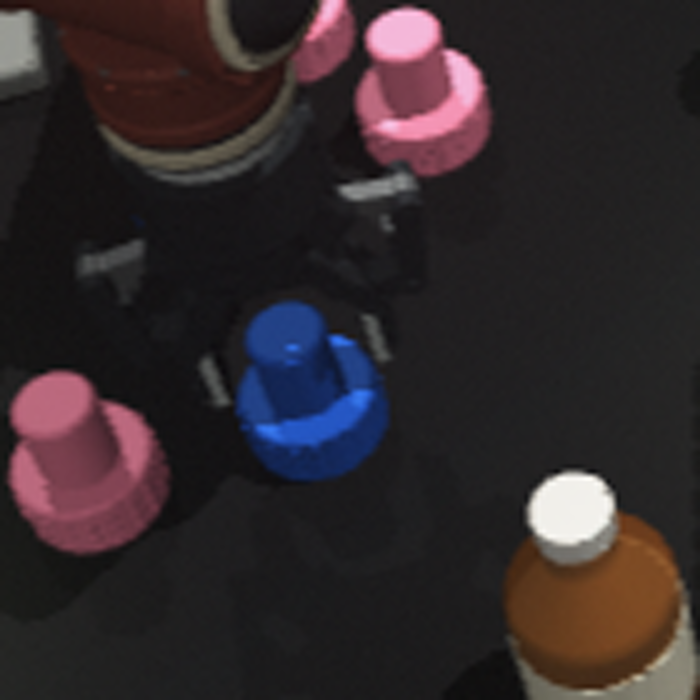

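```bash
python3 -m handwheel '{"offset":[[0,0,0],[0,0,0],[0,0,0],[0,0,0],[0,0,0],[0,0,0],[0,0,0.3],[0,0,1],[0,0,2],[0,0,3]],"roll":[0,0,0,0,0,0,0,0,0,0]}' 0 25; python3 - <<'E'
from h import *
d=ctrl.get_image("scene");crop(d,"s3.png",110,180,140,140,5)
E
```

```text
t: 4.4
tool_pos: [0.5701, -0.271, 0.1582]
tool_rot: [-2.054, -2.374, 0.001]
contact_force: [1.0, -0.5, -1.0]
opening: 0.0333
```

View pics/s3.png

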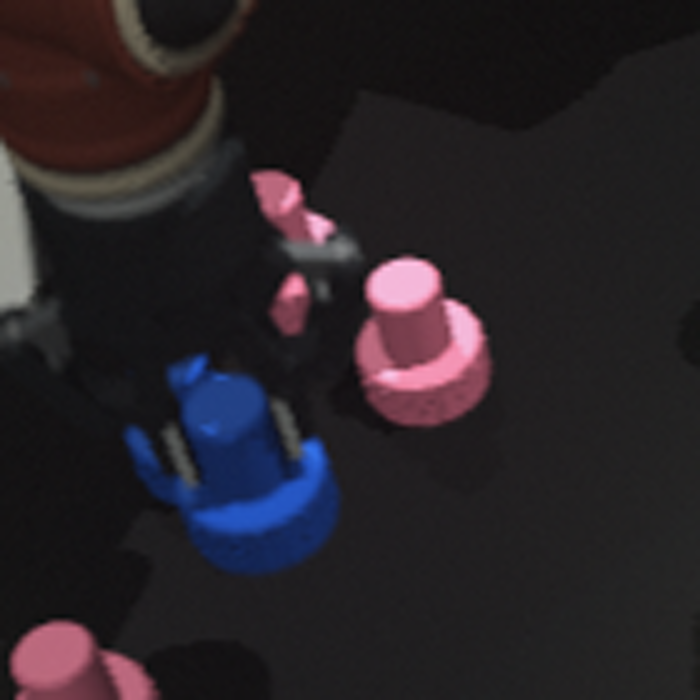

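```bash
python3 -m handwheel '{"offset":[[0,0.2,0.6],[0.1,0.8,1.2],[0.2,1.8,1.2],[0.3,2.8,1.2],[0.4,3.8,1.2],[0.5,4.8,1.2],[0.55,5.8,1.2],[0.59,6.6,1.2],[0.59,7.1,1.2],[0.59,7.1,1.2]],"roll":[0,0,0,0,0,0,0,0,0,0]}' 0 25; python3 - <<'E'
from h import *
d=ctrl.get_image("scene");crop(d,"s4.png",230,180,160,140,5);np.save("s4.npy",d,allow_pickle=True)
d=ctrl.get_image("top");crop(d,"t4.png",240,140,140,120,5)
print(ctrl.get_obs()["tool_pos"])
E
```

```text
t: 5.45
tool_pos: [0.5941, 0.0149, 0.2056]
tool_rot: [-2.051, -2.379, 0.0]
contact_force: [0.3, -0.7, -0.5]
opening: 0.0335
[0.59437575 0.0124331  0.20574909]
```

View pics/s4.png

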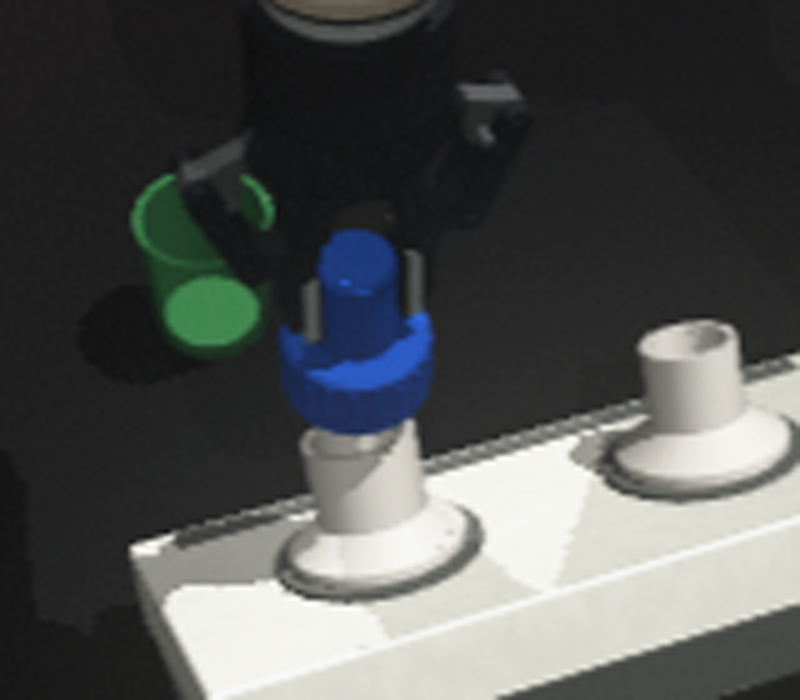

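View pics/t4.png

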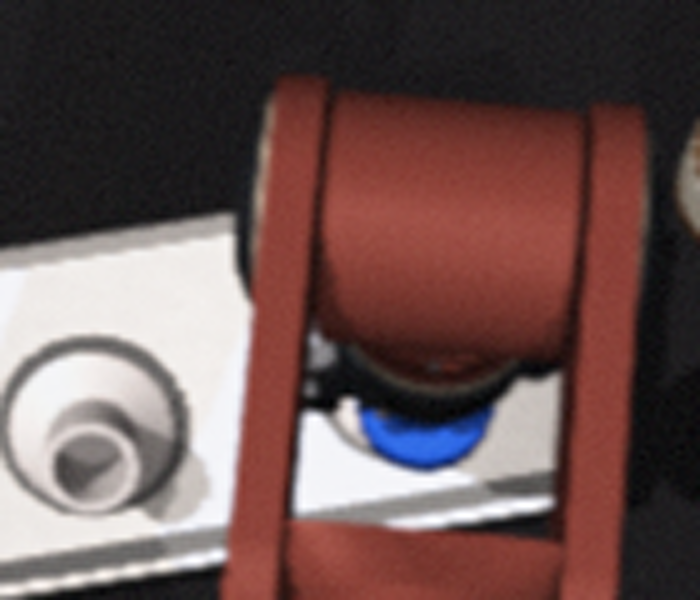

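```bash
python3 - <<'E'
from h import *
d=np.load("s4.npy",allow_pickle=True).item()
g=lambda u,v:(230+(u+.5)/5-.5,180+(v+.5)/5-.5)
c=lambda P:(proj(d,P)-[230,180]+.5)*5-.5
z=.2057-.038
print("top",c((.5943,.0137,z+.072)),"skirt",c((.5943,.0137,z+.03)),c((.5943,.0137,z)))
print("rim pred",c((.5955,.014,.132)))
print(onz(d,*g(358,256),z+.072))
E
```

```text
top [349.59989045 256.79289755] skirt [351.4528168  328.32521658] [352.70451801 376.64720737]
rim pred [355.35502751 433.48866152]
[0.59452256 0.01693211 0.2397    ]
```

```bash
python3 -m handwheel '{"offset":[[0,0,-0.15],[0,0,-0.3],[0,0,-0.4],[0,0,-0.5],[0,0,-0.55],[0,0,-0.6],[0,0,-0.65],[0,0,-0.7],[0,0,-0.7],[0,0,-0.7]],"roll":[0,0,0,0,0,0,0,0,0,0]}' 0 25; python3 - <<'E'
from h import *
d=ctrl.get_image("scene");crop(d,"s5.png",230,180,160,140,5)
o=ctrl.get_obs();print(o["tool_pos"],o["contact_force"])
E
```

```text
t: 6.55
tool_pos: [0.595, 0.0126, 0.1783]
tool_rot: [2.055, 2.376, 0.001]
contact_force: [0.3, -0.1, -1.5]
opening: 0.0334
[0.59495478 0.01257382 0.17830479] [ 0.53861777  1.15768637 -1.89216513]
```

View pics/s5.png

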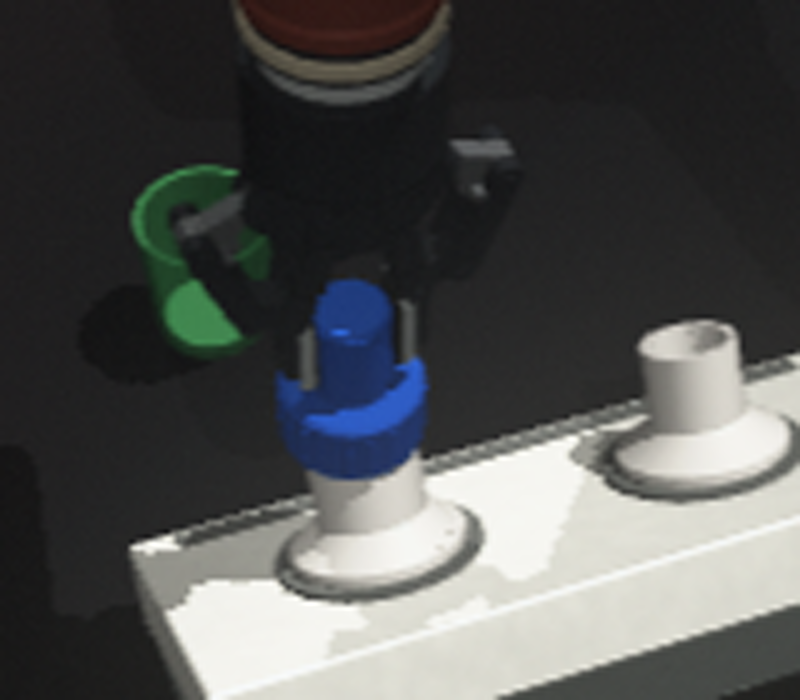

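```bash
python3 - <<'E'
from h import *
d=np.load("s4.npy",allow_pickle=True).item()
g=lambda u,v:(230+(u+.5)/5-.5,180+(v+.5)/5-.5)
# current cap: stem top ellipse centre, skirt edges
print("cap", onz(d,*g(354,306),.1783+.034))
for v in(400,420): print("skirt l/r", (onz(d,*g(276,v),.16)[:2]+onz(d,*g(428,v),.16)[:2])/2)
f=lambda u0,v0,u,v:(u0+(u+.5)/4-.5,v0+(v+.5)/4-.5)
for z in(.1325,.135):
  print("rim R",onz(d,*f(250,225,206,167),z),"L",onz(d,*f(250,225,471,92),z))
t=np.load("t.npy",allow_pickle=True).item()
for z in(.1325,.135):
  print("top rim R",onz(t,*f(200,165,497,230),z),"L",onz(t,*f(200,165,234,272),z))
E
```

```text
cap [0.59557161 0.01473068 0.2123    ]
skirt l/r [0.60005349 0.01222178]
skirt l/r [0.61027085 0.01034458]
rim R [0.59627488 0.01482388 0.1325    ] L [0.57360056 0.16349238 0.1325    ]
rim R [0.59822434 0.01450094 0.135     ] L [0.57561989 0.16271138 0.135     ]
top rim R [0.59522831 0.01316591 0.1325    ] L [0.57310238 0.16106615 0.1325    ]
top rim R [0.59480024 0.01323291 0.135     ] L [0.57272335 0.16080527 0.135     ]
```

```bash
python3 -m handwheel '{"offset":[[0,0,-0.05],[-0.05,-0.01,-0.08],[-0.1,-0.015,-0.11],[-0.16,-0.025,-0.14],[-0.2,-0.03,-0.17],[-0.25,-0.04,-0.2],[-0.29,-0.045,-0.23],[-0.32,-0.05,-0.25],[-0.32,-0.05,-0.25],[-0.32,-0.05,-0.25]],"roll":[0,0,0,0,0,0,0,0,0,0]}' 0 25; python3 - <<'E'
from h import *
d=ctrl.get_image("scene");crop(d,"s6.png",230,180,160,140,5)
d=ctrl.get_image("top");crop(d,"t6.png",240,140,140,120,5)
o=ctrl.get_obs();print(o["tool_pos"],o["contact_force"],o["wrist_torque"])
E
```

```text
t: 7.6
tool_pos: [0.582, 0.0107, 0.1689]
tool_rot: [2.055, 2.376, 0.002]
contact_force: [1.7, 2.6, 5.9]
opening: 0.0333
[0.582027   0.01070002 0.16887852] [1.95824762 3.25720246 5.07791794] [ 0.62041632 -0.52194675  0.04096764]
```

View pics/s6.png

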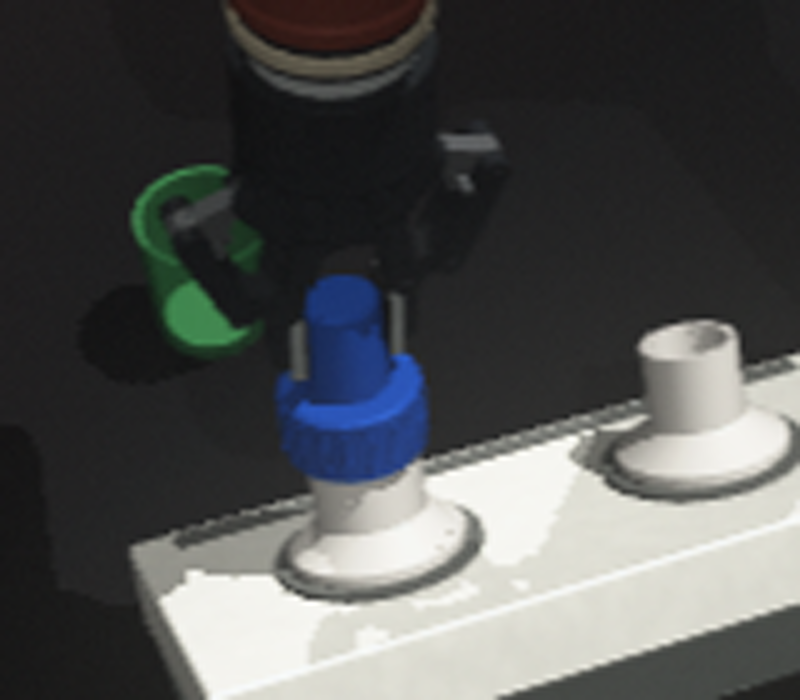

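```bash
python3 -m handwheel '{"offset":[[-0.04,0,-0.03],[-0.08,0,-0.06],[-0.12,0,-0.1],[-0.16,0,-0.13],[-0.19,-0.01,-0.17],[-0.22,-0.01,-0.2],[-0.24,-0.015,-0.23],[-0.26,-0.015,-0.27],[-0.26,-0.015,-0.27],[-0.26,-0.015,-0.27]],"roll":[0,0,0,0,0,0,0,0,0,0]}' 0 25; python3 - <<'E'
from h import *
d=ctrl.get_image("scene");crop(d,"s7.png",230,180,160,140,5)
d=ctrl.get_image("top");crop(d,"t7.png",240,140,140,120,5)
o=ctrl.get_obs();print(o["tool_pos"],o["contact_force"],o["wrist_torque"])
E
```

```text
t: 8.7
tool_pos: [0.573, 0.0101, 0.161]
tool_rot: [2.053, 2.374, 0.006]
contact_force: [0.2, 3.5, 14.0]
opening: 0.0332
[0.57303868 0.0101459  0.1609625 ] [-0.54024068  3.16312677 14.14758093] [ 0.86120946 -0.25528228  0.14227285]
```

View pics/s7.png

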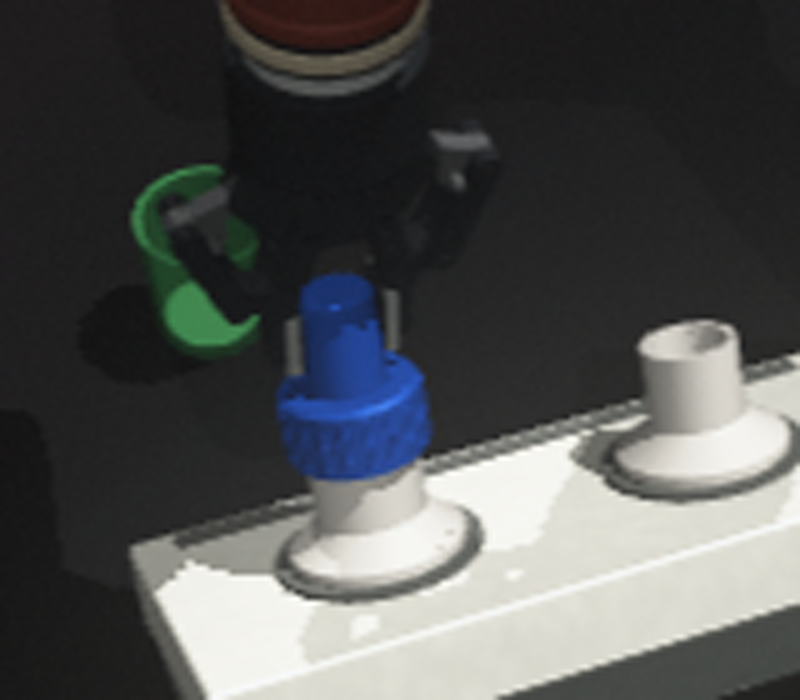

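View pics/t7.png

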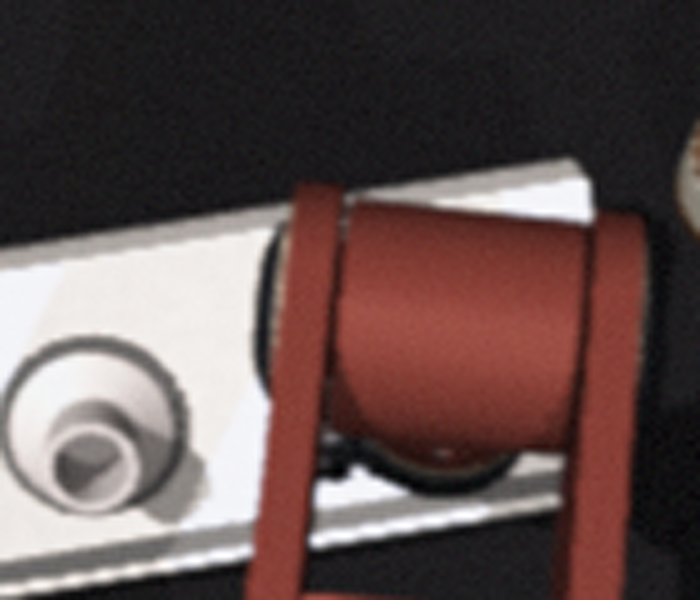

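```bash
python3 - <<'E'
from h import *
d=np.load("s4.npy",allow_pickle=True).item()
c=lambda P:((proj(d,P)-[230,180]+.5)*5-.5).round(1)
n=np.array([-.4945,-.074,.866]);yp=np.array([-.148,.989,0])
R=np.array([.5963,.0148,.1325])
for s in(-50,-30,-15,-10,0,15,22,30,52,64):print(s,c(R+n*s/1e3),c(R+n*s/1e3+yp*.024),c(R+n*s/1e3-yp*.024))
E
```

```text
-50 [378.4 541.2] [431.7 525.7] [324.5 556.9]
-30 [370.1 498.7] [423.9 483.3] [315.9 514.3]
-15 [363.9 466.5] [417.9 451.2] [309.3 482. ]
-10 [361.8 455.7] [415.9 440.4] [307.1 471.1]
0 [357.6 433.9] [411.9 418.7] [302.7 449.3]
15 [351.2 401. ] [405.9 385.9] [296.  416.3]
22 [348.2 385.5] [403.  370.4] [292.8 400.8]
30 [344.7 367.8] [399.7 352.7] [289.2 383. ]
52 [335.2 318.4] [390.6 303.5] [279.2 333.5]
64 [329.9 291.1] [385.6 276.3] [273.6 306.1]
```

```bash
python3 -m handwheel '{"offset":[[-0.02,0,-0.04],[-0.03,0,-0.08],[-0.03,0,-0.12],[-0.01,0,-0.16],[0.02,0,-0.2],[0.05,0,-0.23],[0.07,0.01,-0.25],[0.08,0.01,-0.25],[0.08,0.01,-0.25],[0.08,0.01,-0.25]],"roll":[0,0,0,0,0,0,0,0,0,0]}' 0 25; python3 - <<'E'
from h import *
d=ctrl.get_image("scene");crop(d,"s8.png",230,180,160,140,5)
o=ctrl.get_obs();print(o["tool_pos"],o["contact_force"],o["wrist_torque"])
E
```

```text
t: 9.8
tool_pos: [0.5755, 0.0103, 0.158]
tool_rot: [2.053, 2.376, 0.001]
contact_force: [-21.2, 2.7, 44.1]
opening: 0.0333
[0.57552609 0.01028409 0.15802776] [-20.4481901    2.91649597  44.70675871] [0.96166595 3.34142656 0.36672617]
```

View pics/s8.png

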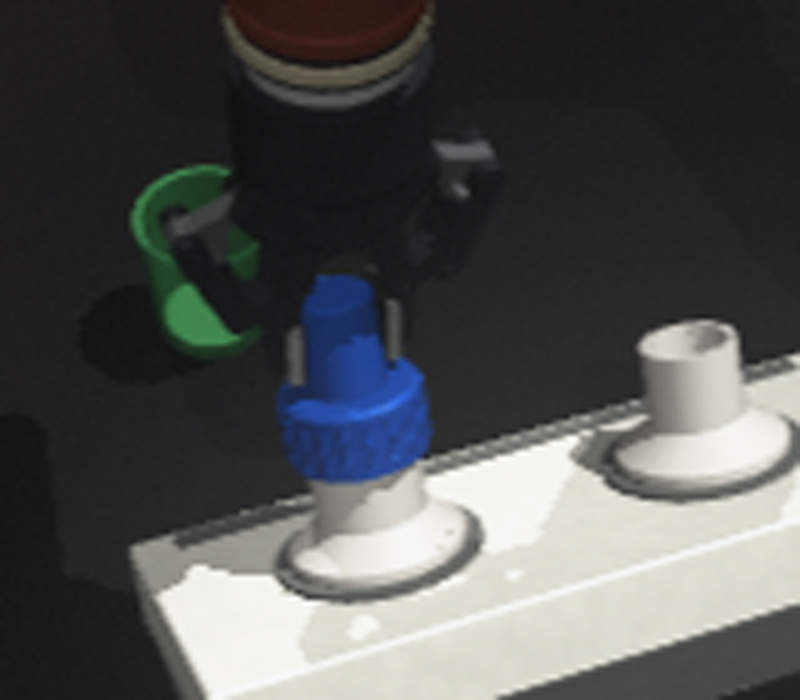

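```bash
python3 -m handwheel '{"offset":[[-0.04,0,0.08],[-0.08,0,0.1],[-0.12,0,0.1],[-0.16,-0.01,0.08],[-0.2,-0.01,0.06],[-0.2,-0.01,0.04],[-0.18,-0.01,0.02],[-0.16,-0.01,0],[-0.14,-0.01,0],[-0.14,-0.01,0]],"roll":[0,0,0,0,0,0,0,0,0,0]}' 0 25; python3 - <<'E'
from h import *
d=ctrl.get_image("scene");crop(d,"s9.png",230,180,160,140,5)
o=ctrl.get_obs();print(o["tool_pos"],o["contact_force"],o["wrist_torque"])
E
```

```text
t: 10.85
tool_pos: [0.5706, 0.01, 0.1554]
tool_rot: [2.053, 2.375, 0.004]
contact_force: [-13.0, 4.4, 33.2]
opening: 0.0334
[0.57060676 0.01003956 0.15536099] [-12.32930029   3.30016964  32.01471228] [0.82820965 1.59212107 0.16855723]
```

View pics/s9.png

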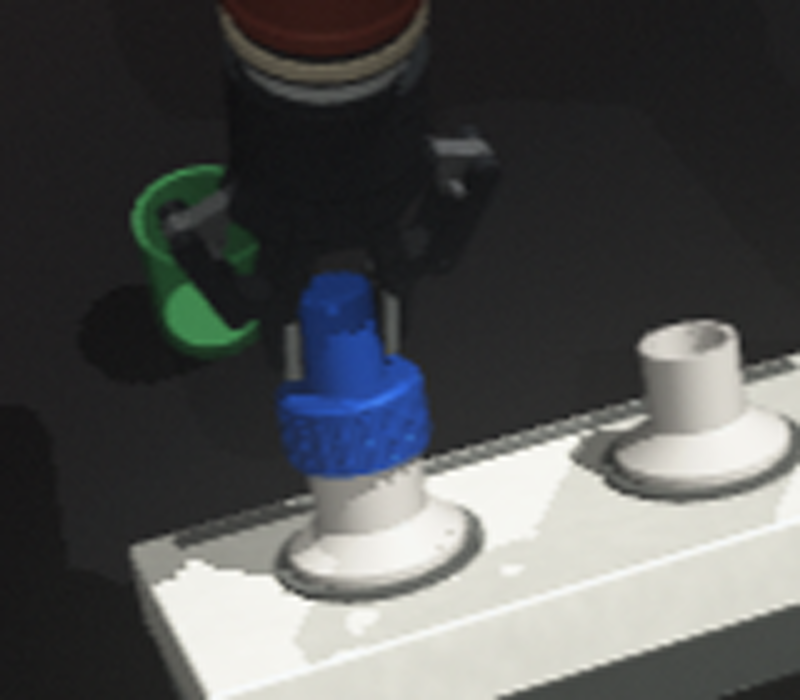

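```bash
python3 -m handwheel '{"offset":[[0,0.03,0],[0,0.05,0],[0,0.05,0],[0,0,0],[0,-0.05,0],[0,-0.05,0],[0.05,0,0],[0,0,0],[0,0,0],[0,0,0]],"roll":[0,0,0,0,0,0,0,0,0,0]}' 0 25; python3 - <<'E'
from h import *
d=ctrl.get_image("scene");crop(d,"s10.png",230,180,160,140,5)
o=ctrl.get_obs();print(o["tool_pos"],o["contact_force"],o["wrist_torque"])
E
```

```text
t: 11.9
tool_pos: [0.5707, 0.0099, 0.1551]
tool_rot: [2.053, 2.374, 0.004]
contact_force: [-11.3, 3.0, 30.8]
opening: 0.0329
[0.57070684 0.00990532 0.15507563] [-10.58210893   3.09341842  30.34318733] [0.84259676 1.51894337 0.10733527]
```

View pics/s10.png

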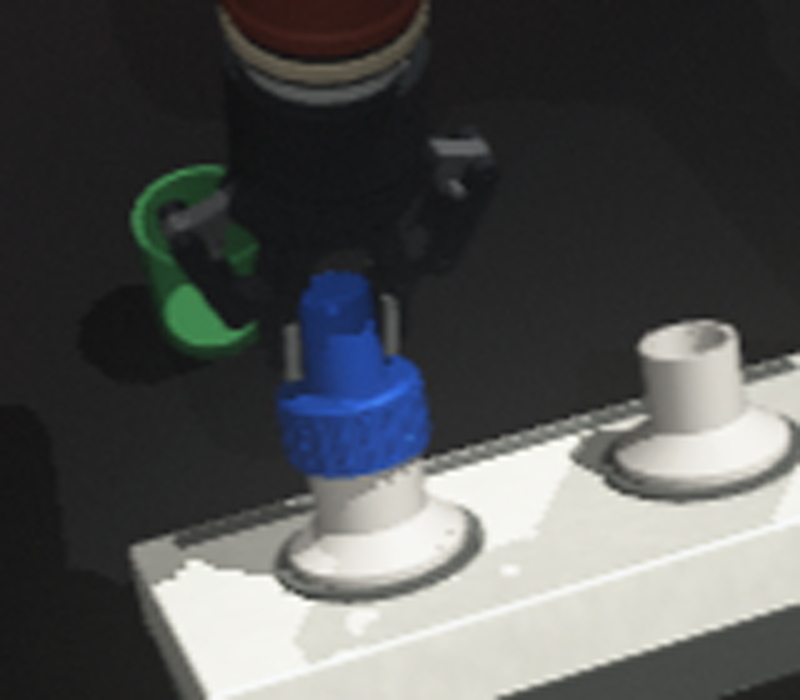

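```bash
python3 -m handwheel '{"offset":[[0,0,0.2],[-0.1,-0.02,0.4],[-0.2,-0.03,0.6],[-0.37,-0.06,0.9],[-0.45,0.44,0.9],[-0.6,1.34,0.9],[-0.75,2.34,0.9],[-0.88,3.24,0.9],[-0.92,3.65,0.9],[-0.92,3.65,0.9]],"roll":[0,0,0,0,0,0,0,0,0,0]}' 0 25; python3 - <<'E'
from h import *
d=ctrl.get_image("scene");crop(d,"s11.png",270,160,160,140,5)
o=ctrl.get_obs();print(o["tool_pos"],o["contact_force"],o["wrist_torque"])
c=lambda P:((proj(d,P)-[270,160]+.5)*5-.5).round(1)
n=np.array([-.4945,-.074,.866]);yp=np.array([-.148,.989,0])
R=np.array([.5735,.1635,.1325])
for s in(0,30,52,60,84,94):print(s,c(R+n*s/1e3))
E
```

```text
t: 12.95
tool_pos: [0.531, 0.1573, 0.183]
tool_rot: [-2.051, -2.378, 0.002]
contact_force: [-0.2, -0.1, -1.2]
opening: 0.0333
[0.5314022  0.15612056 0.18300464] [-0.09475594 -0.12588485 -1.07550716] [-0.04934113  0.04653189 -0.00161628]
0 [488.8 439.9]
30 [479.7 374.9]
52 [472.9 326.4]
60 [470.4 308.6]
84 [462.8 254.6]
94 [459.6 231.8]
```

View pics/s11.png

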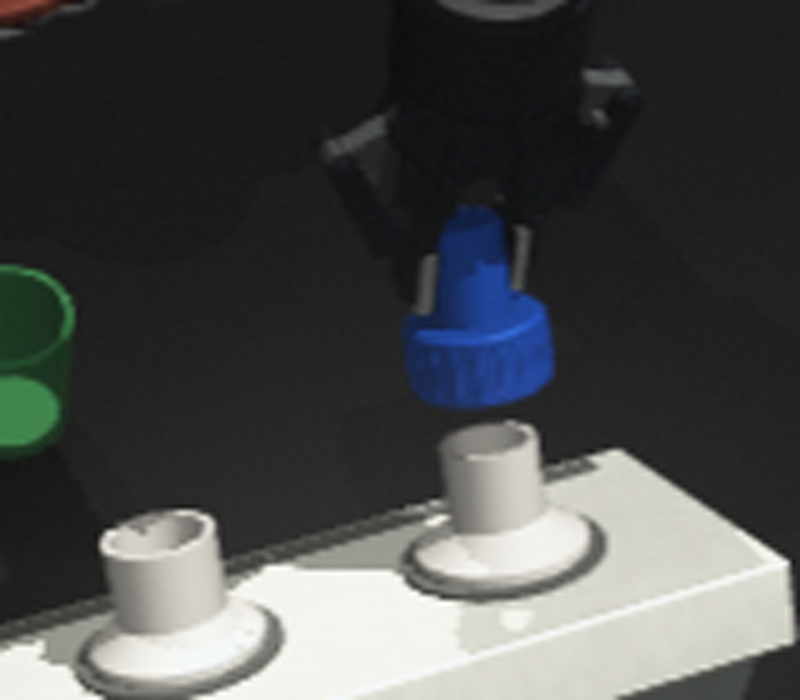

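```bash
python3 - <<'E'
from h import *
d=np.load("s4.npy",allow_pickle=True).item()
c=lambda P:((proj(d,P)-[270,160]+.5)*5-.5).round(1)
B=np.array([.5312,.159,.205])
for yaw in(8.5,):
  for a in (0,15,20,25,30,35):
    a=np.radians(a);y=np.radians(yaw)
    n=np.array([-np.sin(a)*np.cos(y),-np.sin(a)*np.sin(y),np.cos(a)])
    print(np.degrees(a).round(),"top",c(B+n*.013),"skirt top",c(B-n*.029),"under",c(B-n*.059))
E
```

```text
0.0 top [468.8 231. ] skirt top [460.9 301.2] under [455.6 348.9]
15.0 top [465.4 226.3] skirt top [468.2 311.7] under [470.  370.3]
20.0 top [464.3 225.2] skirt top [470.6 314.3] under [474.9 375.9]
25.0 top [463.2 224.3] skirt top [473.  316.6] under [479.8 380.6]
30.0 top [462.2 223.6] skirt top [475.4 318.3] under [484.6 384.4]
35.0 top [461.1 223.1] skirt top [477.7 319.6] under [489.3 387.2]
```

```bash
python3 - <<'E'
from h import *
d=ctrl.get_image("scene");np.save("s12.npy",d,allow_pickle=True)
im=cv2.convertScaleAbs(d["img"],alpha=1.8,beta=20);d2=dict(d,img=im);crop(d2,"s12.png",340,195,50,80,9)
d=ctrl.get_image("top");crop(d,"t12.png",200,150,120,110,6)
E
```

```text
(no output)
```

View pics/s12.png

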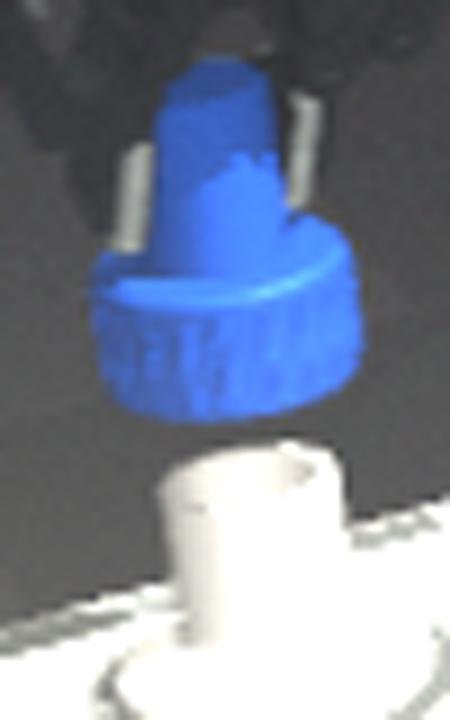

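View pics/t12.png

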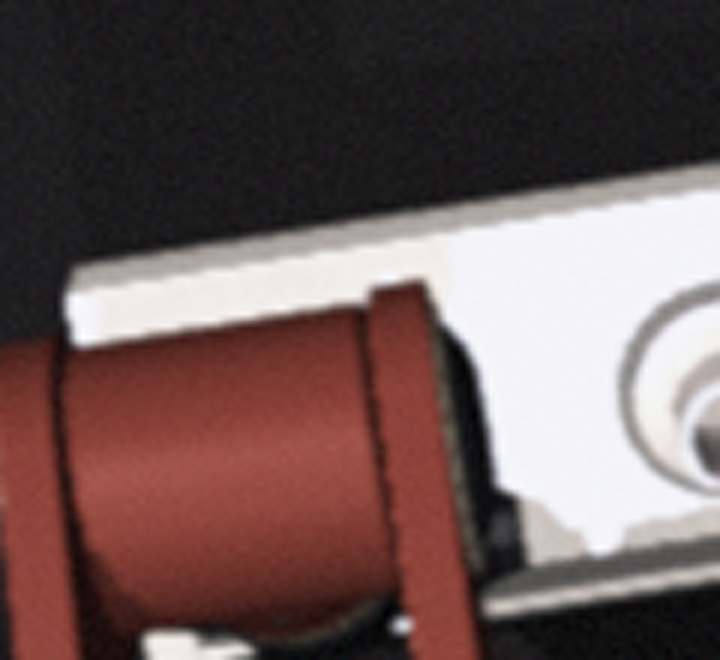

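```bash
python3 -m handwheel '{"offset":[[0.1,-0.01,-0.17],[0.2,-0.02,-0.35],[0.3,-0.02,-0.52],[0.35,-0.01,-0.61],[0.4,0,-0.7],[0.45,0.01,-0.79],[0.5,0.02,-0.87],[0.5,0.02,-0.87],[0.5,0.02,-0.87],[0.5,0.02,-0.87]],"roll":[0,0,0,0,0,0,0,0,0,0]}' 0 25; python3 - <<'E'
from h import *
d=ctrl.get_image("scene");crop(d,"s13.png",300,180,120,100,6)
o=ctrl.get_obs();print(o["tool_pos"],o["contact_force"],o["wrist_torque"])
E
```

```text
t: 14.1
tool_pos: [0.5522, 0.157, 0.1482]
tool_rot: [-2.055, -2.376, -0.001]
contact_force: [0.3, 3.7, -3.2]
opening: 0.0333
[0.55224674 0.15703369 0.14824089] [ 0.7747223   4.14607173 -3.27787154] [ 0.79439339 -0.11207175  0.11807493]
```

View pics/s13.png

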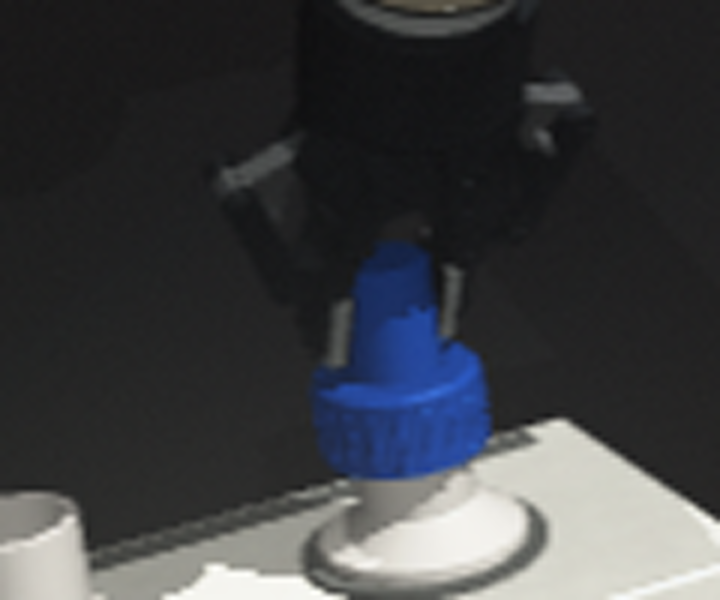

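```bash
python3 -m handwheel '{"offset":[[0.03,0.02,-0.05],[0.06,0.04,-0.1],[0.09,0.05,-0.15],[0.12,0.05,-0.2],[0.14,0.05,-0.24],[0.16,0.06,-0.28],[0.18,0.06,-0.32],[0.18,0.06,-0.32],[0.18,0.06,-0.32],[0.18,0.06,-0.32]],"roll":[0,0,0,0,0,0,0,0,0,0]}' 0 25; python3 - <<'E'
from h import *
d=ctrl.get_image("scene");crop(d,"s14.png",300,180,120,100,6)
o=ctrl.get_obs();print(o["tool_pos"],o["contact_force"],o["wrist_torque"])
E
```

```text
t: 15.15
tool_pos: [0.5574, 0.1585, 0.14]
tool_rot: [-2.052, -2.374, 0.009]
contact_force: [-22.4, -3.2, 23.8]
opening: 0.0333
[0.5573906  0.1585418  0.13995658] [-21.82506528  -2.87380276  23.14280072] [-0.34411936  3.19561041  0.1736797 ]
```

View pics/s14.png

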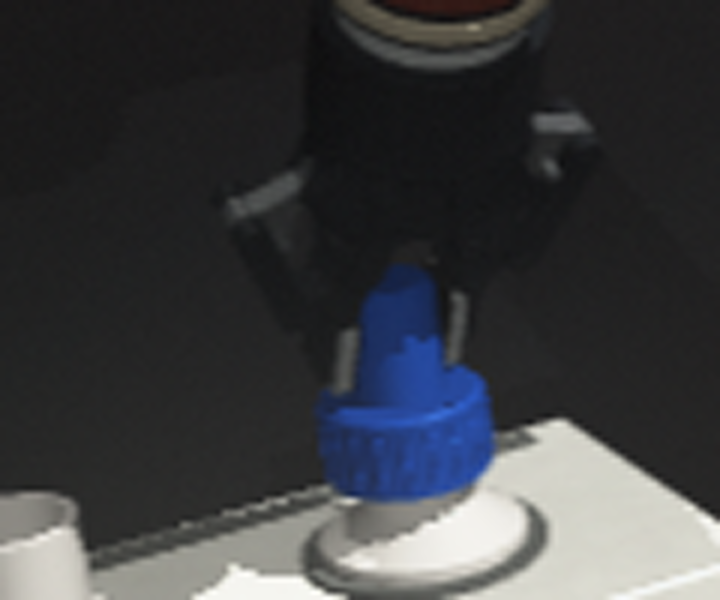

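```bash
python3 -m handwheel '{"offset":[[-0.05,0,0.1],[-0.05,0,0.1],[-0.05,0,0.1],[-0.05,0,0.1],[-0.05,0,0.1],[-0.05,0,0.3],[-0.05,0,1],[-0.05,0,2],[-0.05,0,2.6],[-0.05,0,2.6]],"roll":[0,0,0,0,0,0,0,0,0,0]}' 60 25; python3 - <<'E'
from h import *
d=ctrl.get_image("scene");crop(d,"s15.png",300,180,120,100,6)
o=ctrl.get_obs();print(o["tool_pos"],o["contact_force"],o["t"])
c=lambda P:((proj(d,P)-[300,180]+.5)*6-.5).round(1)
n=np.array([-.4945,-.074,.866]);xp=np.array([.866*.989,.866*.148,.5]);R=np.array([.5735,.1635,.1325])
for s in(-22,-17,-12):print(s,"bottom",c(R+n*s/1e3+xp*.03),"stemtop",c(R+n*(s+72)/1e3))
E
```

```text
t: 16.2
tool_pos: [0.5602, 0.1594, 0.2459]
tool_rot: [2.051, 2.371, 0.012]
contact_force: [0.4, -0.2, 0.6]
opening: 0.0598
[0.55892387 0.15923276 0.24283498] [ 0.05488861  0.28505865 -0.22042952] 16.25
-22 bottom [448.6 491. ] stemtop [388.3 277.2]
-17 bottom [446.9 478. ] stemtop [386.5 263.8]
-12 bottom [445.1 465. ] stemtop [384.6 250.5]
```

View pics/s15.png

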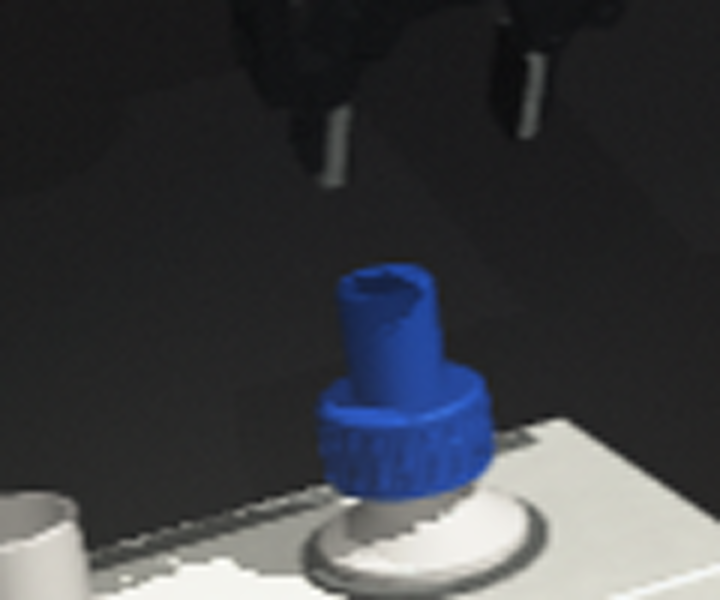

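```bash
python3 -m handwheel '{"offset":[[-0.1,-0.4,0],[-0.3,-1.4,0],[-0.6,-2.5,0],[-0.9,-3.6,0],[-1.2,-4.7,0],[-1.5,-5.8,0],[-1.8,-6.9,0],[-2.1,-8,0],[-2.4,-9.1,-0.4],[-2.7,-10.2,-0.8]],"roll":[0,0,0,0,0,0,0,0,0,0]}' 60 25; python3 -m handwheel '{"offset":[[-0.15,-0.8,-0.4],[-0.25,-1.4,-0.8],[-0.33,-1.87,-1.2],[-0.33,-1.87,-1.5],[-0.33,-1.87,-1.5],[-0.33,-1.87,-1.5],[-0.33,-1.87,-1.5],[-0.33,-1.87,-1.5],[-0.33,-1.87,-1.5],[-0.33,-1.87,-1.5]],"roll":[0,0,0,0,0,0,0,0,0,0]}'; python3 - <<'E'
from h import *
d=ctrl.get_image("scene");crop(d,"s16.png",90,180,140,120,5);np.save("s16.npy",d,allow_pickle=True)
o=ctrl.get_obs();print(o["tool_pos"],o["contact_force"],o["q"],o["t"])
E
```

```text
t: 17.25
tool_pos: [0.4474, -0.2508, 0.2059]
tool_rot: [-2.055, -2.374, 0.001]
contact_force: [0.5, -0.6, -0.2]
opening: 0.0602
t: 18.25
tool_pos: [0.4367, -0.3237, 0.1483]
tool_rot: [2.054, 2.376, -0.0]
contact_force: [0.5, -0.5, 0.2]
opening: 0.0601
[ 0.43654747 -0.32369282  0.14811364] [-0.24476371 -0.24142351  0.35939351] [-7.74970821e-01 -7.62144660e-02  1.88283086e+00 -3.45359880e-05
  1.33433271e+00 -2.49053194e+00] 18.3
```

View pics/s16.png

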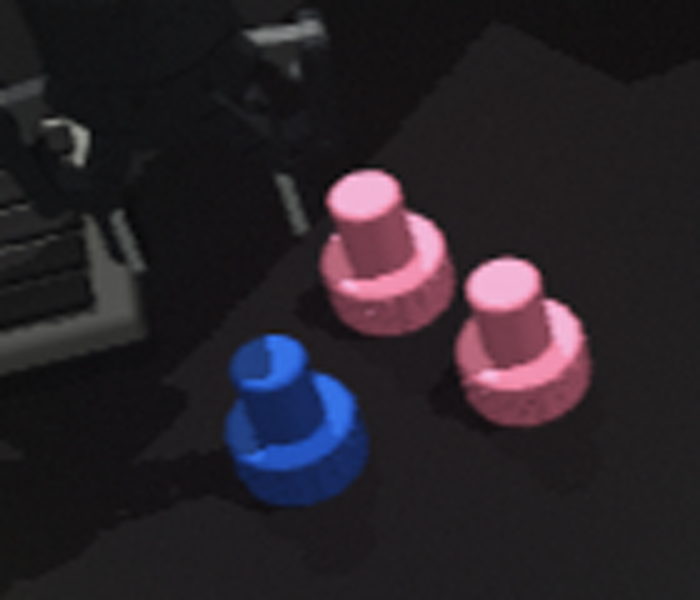

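```bash
python3 - <<'E'
from h import *
d=np.load("s16.npy",allow_pickle=True).item()
g=lambda u,v:(90+(u+.5)/5-.5,180+(v+.5)/5-.5)
print(onz(d,*g(217,251),.148),onz(d,*g(268,361),.072))
E
```

```text
[ 0.43792628 -0.32658168  0.148     ] [ 0.43696909 -0.32399667  0.072     ]
```

```bash
python3 -m handwheel '{"offset":[[0,0.02,-0.5],[0,0.02,-1],[0,0.02,-1.5],[0,0.02,-2],[0,0.02,-2.4],[0,0.02,-2.65],[0,0.02,-2.76],[0,0.02,-2.76],[0,0.02,-2.76],[0,0.02,-2.76]],"roll":[0,0,0,0,0,0,0,0,0,0]}' 60 25; python3 -m handwheel '{"offset":[[0,0,0],[0,0,0],[0,0,0],[0,0,0],[0,0,0],[0,0,0],[0,0,0.5],[0,0,1.5],[0,0,2.6],[0,0,3.7]],"roll":[0,0,0,0,0,0,0,0,0,0]}' 0 25
```

```text
t: 19.3
tool_pos: [0.437, -0.3236, 0.0384]
tool_rot: [2.054, 2.374, -0.0]
contact_force: [-0.2, 0.2, 0.9]
opening: 0.0603
t: 20.3
tool_pos: [0.4355, -0.3223, 0.1854]
tool_rot: [-2.054, -2.374, -0.0]
contact_force: [-0.2, -0.1, -0.8]
opening: 0.0331
```

```bash
python3 -m handwheel '{"offset":[[0.25,0.5,0.3],[0.7,1.5,0.48],[1.2,2.6,0.48],[1.7,3.6,0.48],[2.2,4.7,0.48],[2.7,5.8,0.48],[3.2,6.8,0.48],[3.6,7.6,0.48],[3.85,8.2,0.48],[3.95,8.4,0.48]],"roll":[0,0,0,0,0,0,0,0,0,0]}' 0 25; python3 -m handwheel '{"offset":[[0,0,0],[0,0,-0.1],[0,0,-0.2],[0,0,-0.3],[0,0,-0.4],[0,0,-0.5],[0,0,-0.6],[0,0,-0.68],[0,0,-0.68],[0,0,-0.68]],"roll":[0,0,0,0,0,0,0,0,0,0]}' 0 25; python3 - <<'E'
from h import *
d=ctrl.get_image("scene");crop(d,"s17.png",230,180,160,140,5);np.save("s17.npy",d,allow_pickle=True)
o=ctrl.get_obs();print(o["tool_pos"],o["contact_force"])
E
```

```text
t: 21.3
tool_pos: [0.5943, 0.0154, 0.2032]
tool_rot: [-2.051, -2.377, 0.001]
contact_force: [0.1, 0.1, -0.8]
opening: 0.033
t: 22.3
tool_pos: [0.5943, 0.0131, 0.1773]
tool_rot: [-2.055, -2.376, 0.0]
contact_force: [0.1, 0.1, -0.6]
opening: 0.0333
[0.59447505 0.0130592  0.17750653] [-0.61858975 -0.22047093 -0.45909539]
```

View pics/s17.png

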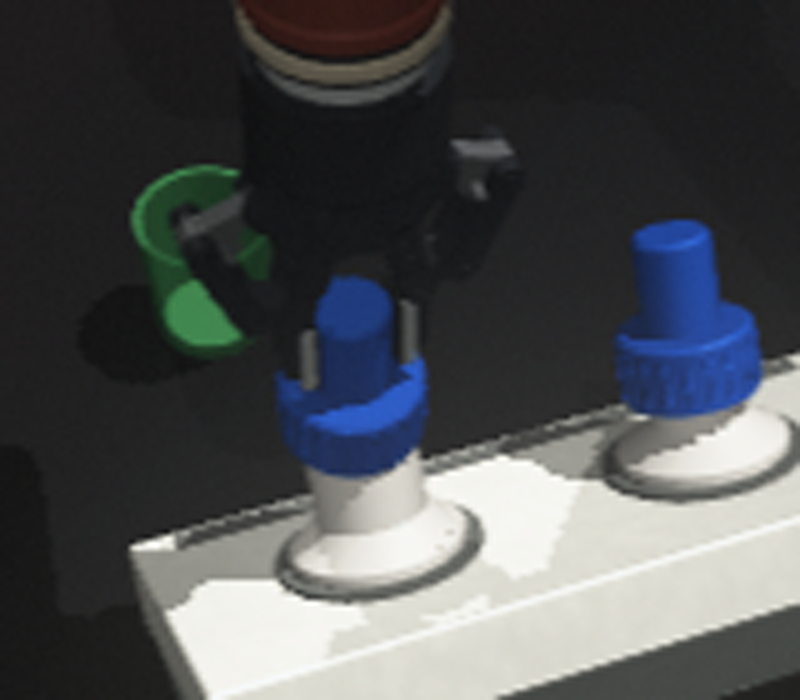

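```bash
python3 -m handwheel '{"offset":[[0.03,0,-0.07],[-0.02,0,-0.1],[-0.07,-0.005,-0.13],[-0.13,-0.015,-0.16],[-0.17,-0.02,-0.19],[-0.22,-0.03,-0.22],[-0.26,-0.035,-0.24],[-0.29,-0.04,-0.26],[-0.33,-0.04,-0.29],[-0.37,-0.045,-0.32]],"roll":[0,0,0,0,0,0,0,0,0,0]}' 0 25;python3 -m handwheel '{"offset":[[-0.04,0,-0.03],[-0.08,0,-0.06],[-0.12,0,-0.1],[-0.16,-0.01,-0.13],[-0.19,-0.02,-0.17],[-0.23,-0.03,-0.19],[-0.26,-0.03,-0.21],[-0.26,-0.03,-0.21],[-0.26,-0.03,-0.21],[-0.26,-0.03,-0.21]],"roll":[0,0,0,0,0,0,0,0,0,0]}' 0 25; python3 - <<'E'
from h import *
d=ctrl.get_image("scene");crop(d,"s18.png",230,180,160,140,5);np.save("s18.npy",d,allow_pickle=True)
o=ctrl.get_obs();print(o["tool_pos"],o["contact_force"],o["wrist_torque"])
E
```

```text
t: 23.35
tool_pos: [0.5796, 0.0111, 0.1649]
tool_rot: [2.055, 2.375, 0.0]
contact_force: [4.1, 0.5, 3.7]
opening: 0.0335
t: 24.35
tool_pos: [0.5696, 0.0102, 0.1555]
tool_rot: [2.055, 2.375, 0.002]
contact_force: [8.2, 0.3, -0.4]
opening: 0.0333
[0.56959548 0.01016016 0.15554586] [ 8.32307351  0.69417164 -1.27387963] [ 0.14363808 -1.53076827  0.00216169]
```

View pics/s18.png

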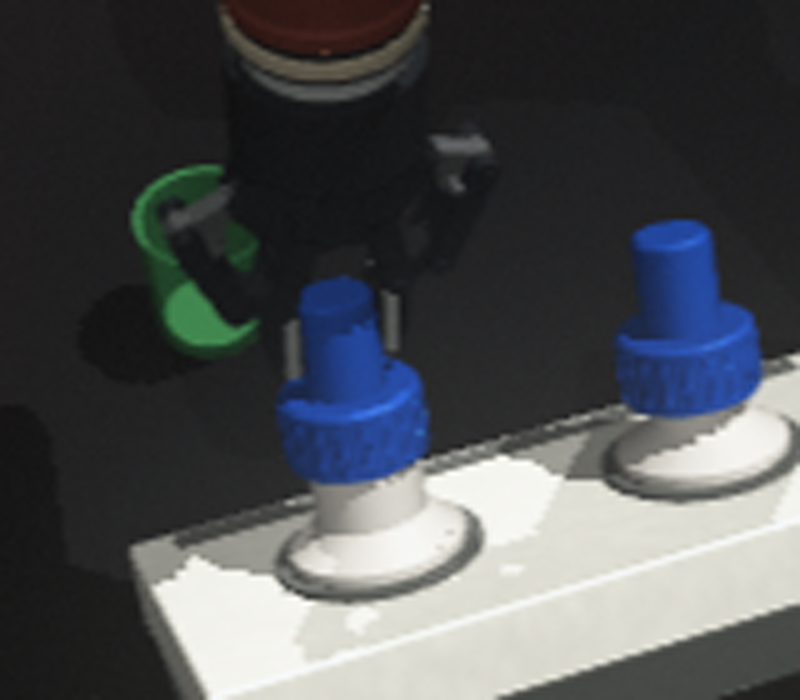

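```bash
python3 -m handwheel '{"offset":[[0.03,0.005,-0.05],[0.06,0.01,-0.1],[0.09,0.015,-0.15],[0.12,0.02,-0.2],[0.15,0.025,-0.25],[0.18,0.03,-0.3],[0.21,0.035,-0.35],[0.23,0.04,-0.38],[0.23,0.04,-0.38],[0.23,0.04,-0.38]],"roll":[0,0,0,0,0,0,0,0,0,0]}' 0 25; python3 - <<'E'
from h import *
d=ctrl.get_image("scene");crop(d,"s19.png",230,180,160,140,5);np.save("s19.npy",d,allow_pickle=True)
o=ctrl.get_obs();print(o["tool_pos"],o["contact_force"],o["wrist_torque"])
E
```

```text
t: 25.4
tool_pos: [0.5753, 0.011, 0.1417]
tool_rot: [-2.052, -2.371, 0.011]
contact_force: [-11.8, -2.3, 16.8]
opening: 0.0336
[0.57531301 0.01097137 0.14168842] [-12.43428216  -2.60331661  16.24888544] [-0.13870567  1.6459986  -0.06285858]
```

View pics/s19.png

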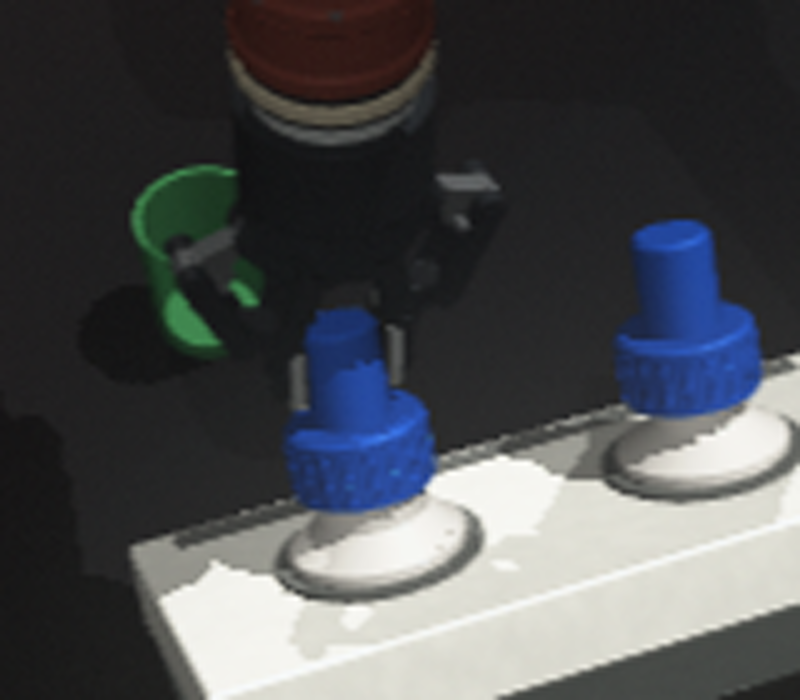

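```bash
python3 -m handwheel '{"offset":[[0.03,0,-0.05],[0.05,0,-0.1],[0.07,0,-0.14],[0.07,0,-0.14],[0.07,0,-0.14],[0.07,0,-0.14],[0.03,0,-0.06],[0.01,0,0],[0.01,0,0],[0.01,0,0.02]],"roll":[0,0,0,0,0,0,0,0,0,0]}' 0 25; python3 -m handwheel '{"offset":[[0,0,0],[0,0,0],[0,0,0],[0,0,0],[0,0,0.2],[0,0,0.8],[0,0,1.8],[0,0,2.8],[0,0,2.8],[0,0,2.8]],"roll":[0,0,0,0,0,0,0,0,0,0]}' 60 25; python3 - <<'E'
from h import *
d=ctrl.get_image("scene");crop(d,"s20.png",230,180,160,140,5);np.save("s20.npy",d,allow_pickle=True)
o=ctrl.get_obs();print(o["tool_pos"],o["contact_force"],o["wrist_torque"])
c=lambda P:((proj(d,P)-[230,180]+.5)*5-.5).round(1)
n=np.array([-.4945,-.074,.866])
for R in([.5735,.1635,.1325],[.5963,.0148,.1325]):
  for s in(-22,-17,-12):print(s,"stemtop",c(np.array(R)+n*(s+72)/1e3))
E
```

```text
t: 26.45
tool_pos: [0.5769, 0.0114, 0.1404]
tool_rot: [-2.053, -2.373, 0.006]
contact_force: [-2.4, -1.5, 2.4]
opening: 0.0333
t: 27.45
tool_pos: [0.5796, 0.0116, 0.256]
tool_rot: [2.053, 2.373, 0.003]
contact_force: [-0.3, -0.3, -0.8]
opening: 0.0602
[0.5786593  0.01162431 0.25387032] [-0.20070717  0.68458891  0.71151158] [-0.00997181  0.03457652  0.01498617]
-22 stemtop [673.5 230.9]
-17 stemtop [672.  219.8]
-12 stemtop [670.4 208.6]
-22 stemtop [336.  322.9]
-17 stemtop [333.9 311.6]
-12 stemtop [331.7 300.2]
```

View pics/s20.png

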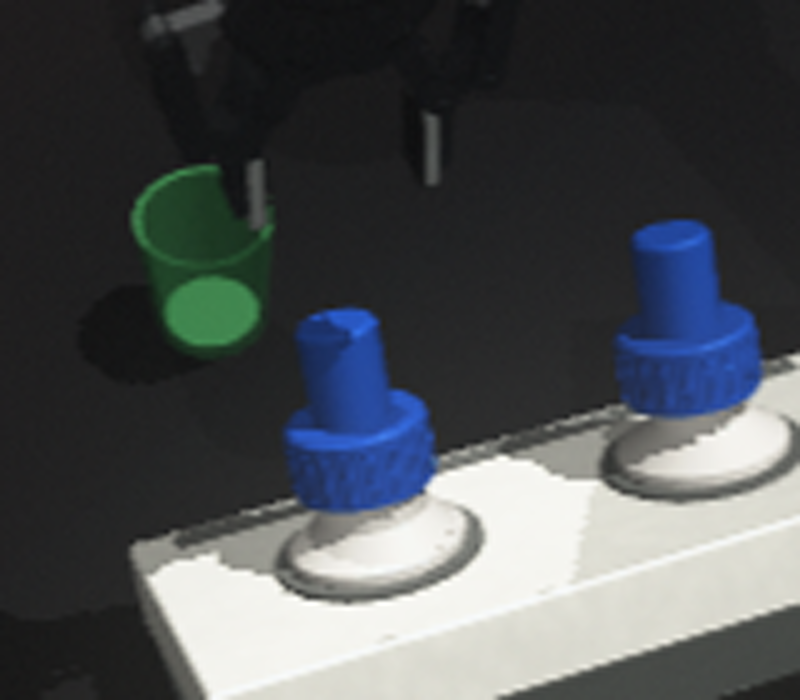

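```bash
python3 -m handwheel '{"offset":[[0,0,0.2],[-0.3,0,0.8],[-0.8,0,1.5],[-1.5,0,2],[-2,0,2],[-2,0,2],[-2,0,2],[-2,0,2],[-2,0,2],[-2,0,2]],"roll":[0,0,0,0,0,0,0,0,0,0]}' 60 25; python3 - <<'E'
from h import *
s0=np.load("s.npy",allow_pickle=True).item();s=ctrl.get_image("scene");t=ctrl.get_image("top")
cv2.imwrite("pics/s21.png",s["img"][:,:,::-1]);crop(t,"t21.png",100,120,330,220,2)
for n,(u,v,w,h) in dict(bottle=(205,320,50,65),beaker=(250,210,40,45),box=(440,235,80,55)).items():
    a=s0["img"][v:v+h,u:u+w].astype(np.float32);b=s["img"][v:v+h,u:u+w].astype(np.float32)
    print(n,np.abs(a-b).mean().round(2),cv2.phaseCorrelate(a.mean(2).copy(),b.mean(2).copy()))
E
```

```text
t: 28.5
tool_pos: [0.499, 0.0116, 0.3329]
tool_rot: [-2.054, -2.375, 0.001]
contact_force: [0.4, -0.8, -0.3]
opening: 0.0603
bottle 0.75 ((0.000461204306958507, 0.0003627321907444525), 1.0005399448341794)
beaker 1.15 ((-0.013627440891823994, 0.5464850140925392), 0.9667616483900282)
box 3.13 ((0.025910764423890953, -0.01988475819901936), 0.9588788492977619)
```

View pics/s21.png

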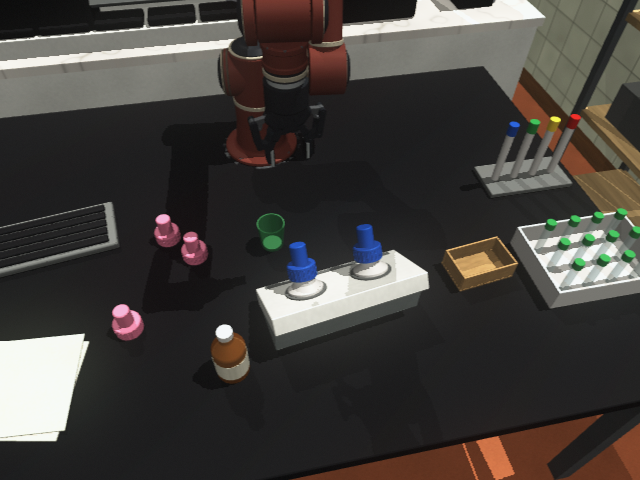

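View pics/t21.png

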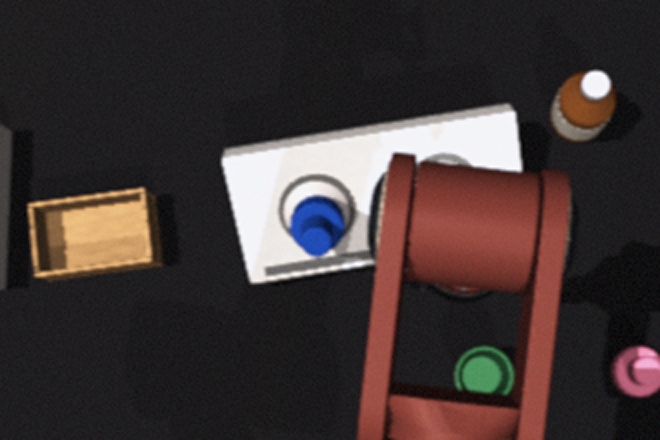

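```bash
python3 -c "
from station import ctrl
print(ctrl.finish_job())"
```

```text
the job is handed in; nothing more can be done
None
```

Both blue caps are on and, by my checks, fully home. I handed the job in at about 28.6 s of the 62 s allowed.

- **First cap:** I tried the cap nearer the bottle on the right (wider) mouth. It stuck about 15 mm short, under an axial push of up to about 48 N, even after I corrected its tilt and wiggled it. I moved it to the left mouth, where it slid home.
- **Second cap:** the other blue cap went fully home on the right mouth. I let go of both caps, and the gripper ended up clear of everything.

**Last checks**
- **Depth:** the stem tops sit within about 1 px of where a fully home cap should appear, and equally deep on both canisters. They read 2 mm deeper than predicted, which is within calibration error. I did not press them again from above after letting go.
- **Bystanders:** the bottle and box show no shift between the first and last pictures. The beaker comparison gave 0.5 px, with a slightly weaker match. I think that comes from the changed lighting and shadow, since the arm did not go down near the beaker, but I did not check it further.
- **Alignment:** at one point the scene camera suggested the first cap leaned about 3° sideways in the grip. It still seated without trouble on the left mouth.

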